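# Rack the red food-processor disc

### The arm

A 6-joint arm with a two-finger parallel gripper is mounted at the origin on the work surface. World frame = base frame: x ahead of the robot, y to its left, z up, the work surface at z = 0. Lengths are in m, angles in rad, forces in N, time in s.
With the tool pointing down it reaches from about 0.3 to 0.95 m from the base axis. Payload 3.1 kg.
Tool frame: the origin (TCP) lies on the centre line of the jaws, within the pads' length; the fingertips stand 22 mm ahead of it and the grasp point (between the pads) lies 3 mm ahead of it; y points along the fingers, z is the direction in which the jaws open and shut, and the axes are right-handed (so a half turn about y gives the same grasp; the last joint's range is limited). The gripper opens to 85 mm and grips with 20 to 120 N. Pads are 22 mm wide; open, the fingers measure 114 mm over their backs; the gripper's body (76 mm by 85 mm) begins 54 mm behind the grasp point. The pads swing forward as they close: fully open they stand 13 mm farther back than shut.
Start: joints at [1.179, 0.308, 1.634, -0, 1.2, -0.07], TCP at [0.198, 0.593, 0.253] pointing down, gripper open.
Joint ranges: [-3.06, 3.06], [-0.79, 1.96], [0.05, 2.63], [-1.19, 4.34], [0.05, 2.64], [-2.94, 2.94]. Speed limits (rad/s): [2.79, 2.79, 3.14, 3.14, 3.14, 3.14].

### API

Orientations are given as a unit quaternion [w, x, y, z].
In Python, from plant import * gives the robot as it stands.
- The arm moves only by the tool servo_tool, never from a script. Its argument "commands" is a list of rows, each a list of 3 entries, a list of its own where there are three numbers: the shift along the tool's x, y, z in m, then the turn about the tool's y in degrees, then the finger opening in m, from 0 to 0.0854. A call has 1 to 5 rows; each row shifts and turns the pose as measured when the row begins, along the tool's axes as they then stand; what a row does not reach is not made up. A row lasts 1/10 s, in which the tool goes at most 50 mm and 8.59 degrees, less where a joint would pass 70% of its speed; a pose out of reach is approached as far as the arm can. A call is refused whole if a number of a shift passes 0.05 or a number of a turn 8.59, either way. A call with a gripper value outside its range is refused whole. The fingers move at their own pace and stop on an object; the grip force is fixed at half the most. Time passes only in rows, so rows that do not move let the fingers close. It gives the time, the measured TCP pose, the force and the opening at its end, in the units of the state.
- state(): the state, without advancing time (a new reading comes with each control period).
- get_image(name): name is "scene" or "top"; returns (picture, depth): 420x560x3 uint8, blue, green, red; 420x560 float32, m along the optical axis (not along the pixel's ray), 0 where there is no reading.
- calibration(name): a dict with "fx", "fy", "cx", "cy" (pixels), "position" and "orientation" of the camera in the world. Camera axes: x right, y up, looking along -z (the intrinsics and any distortion apply to the point x, -y, -z); pixel columns grow to the right and rows downward; lengths in m; the calibration is good to about 2 mm. A picture is of the moment at which its call begins. calibration takes no time and is no camera call.
- job_done(): hands the job in, once; it reports no verdict.
The state is a dict: "t": time; "joint_positions": joint angles; "dq": joint speeds; "joint_torque": joint torques, N m; "tool_pos": TCP position; "tcp_rot": TCP orientation; "wrist_force": force on the tool from outside, world axes, zero at the start; "moment": the same for the moment, N m; "finger_gap": finger opening in m.
Only numpy, scipy, OpenCV 4.12 (cv2) and the standard library are available. Lean on these libraries where they do the work, as an engineer would, in place of code of your own. Each camera call takes 0.05 s, during which the arm holds its last target.

### The job

Take the red-rimmed disc from its drying rest and stand it upright in the storage rack, between the tines with the red tips, resting down on the rack's rails, and let go. Lower it in rather than dropping it, and leave the blue disc on its rest and the yellow disc in the rack where they are.

Things in the scene. Friction and masses are not known exactly. Their poses are not given: they have to be found in the camera images.
- red_disc_center (a point): Centre of the red-rimmed steel disc: 130 mm across, 10 mm thick; red hub 40 mm across, 18 mm thick. About 0.2 kg. Own x = disc axis. Starts in a grey-based rest, leaning 20 deg, top towards the robot: rim on two bars, two bars 75 mm tall behind it, hooks 12 mm high in front; pull it out up along its own plane. Top half of the rim is free to pinch from above.
- red_bay (a point): Where a disc's centre lies when home in the red-tipped bay of the fixed rack, 88 mm above the counter. x = axis of a racked disc, z up. Tines stand on both faces of the disc, 35 mm either side of its centre (y): slot 16 mm wide, flaring to 40 mm at the tips, 110 mm above the counter. Two rails 70 mm apart carry and centre the rim. Blue-tipped bay (empty) 55 mm to -x, yellow 110 mm.
- blue_disc_center (a point): Centre of the blue-rimmed disc, a bystander of the same size and shape, leaning in an identical grey-based rest beside the red one; either may be on the left. Own x = disc axis.
- yellow_disc_center (a point): Centre of the yellow-rimmed disc, a bystander of the same size and shape, standing in the rack's yellow-tipped bay, 110 mm from the red bay. Own x = disc axis.
Not all that is in view belongs to the job. What is shaped like the part that bears red_disc_center but green is not meant.

How it is judged:
At the end, for the whole second after the job is handed in: The red disc stands at rest in the red-tipped bay, down on the rails: its centre within 12 mm of the bay's home point and its axis within 12 degrees of the bay's; the blue and yellow discs are within 20 mm of where they began (distance between red_disc_center and red_bay below 0.012 m and angle between the x axis of red_disc_center and the x axis of red_bay, either way round below 0.21 rad and linear speed of red_disc below 0.02 m/s and angular speed of red_disc below 0.2 rad/s and distance of each of blue_disc_center, yellow_disc_center from where it was at the start of the episode below 0.02 m); the robot touches nothing.
It fails at once if the blue disc is shifted by more than 20 mm (distance of blue_disc_center from where it was at the start of the episode above 0.02 m).
It fails at once if the yellow disc is shifted by more than 20 mm (distance of yellow_disc_center from where it was at the start of the episode above 0.02 m).
It fails at once if the red disc is dropped into the bay (over 0.6 m/s within 40 mm of home) (distance between red_disc_center and red_bay below 0.04 m and linear speed of red_disc above 0.6 m/s).
It also fails if it takes over 37 s, if anything falls off the work surface, if the arm or the gripper's body presses on something with over 40 N, if the wrist force passes 120 N, or if a joint passes its speed limit or range.

## Working session

There is one attempt and no reset: what is moved stays moved. The work goes in short steps, Python scripts to look and compute and a tool call to move; the robot and the scene stay as the last step left them, time stands still between calls to the robot, and variables do not carry over. Pictures are saved under pics/ and viewed, and the job is handed in when it is done.

Besides the shell and the picture viewer there is one more tool, called after ">>>" by a JSON object that holds its "fn" and its "kwargs". servo_tool: Moves the arm, as the interface text tells. Its arguments: {"type":"object","properties":{"commands":{"type":"array"}},"required":["commands"]}

```bash
mkdir -p pics; ls
python3 - <<'E'
from plant import *
import cv2,numpy as np
print(state())
for n in("scene","top"):
    c=calibration(n);print(n,c)
    im,d=get_image(n);cv2.imwrite(f"pics/{n}0.png",im);np.savez(f"pics/{n}0.npz",im=im,d=d)
E
```

```text
pics
{'t': 0.0, 'joint_positions': array([ 1.17931382e+00,  3.08963192e-01,  1.63519906e+00, -1.45037240e-05,
        1.19968526e+00, -6.97078679e-02]), 'dq': array([ 6.08598678e-05, -7.80148914e-05, -1.22821498e-03, -4.50115885e-04,
       -6.94749534e-05, -3.53013810e-05]), 'joint_torque': array([-5.24348015e-04, -4.15234959e+01, -2.76670665e+01, -2.76011303e-05,
        9.86653467e-03,  7.60600329e-06]), 'tool_pos': array([0.19739634, 0.59219704, 0.25206709]), 'tcp_rot': array([-0.69719752,  0.69875193, -0.11345   ,  0.11309488]), 'wrist_force': array([ 0.38534033, -0.02500574,  0.32316033]), 'moment': array([ 0.04026585, -0.01048526, -0.04677637]), 'finger_gap': 0.08510539917093993}
scene {'fx': 398.57908571760345, 'fy': 398.57908571760345, 'cx': 277.0505759545396, 'cy': 212.00115633427862, 'position': array([1.02959003, 0.48912022, 0.62647762]), 'orientation': array([0.32817467, 0.15638   , 0.41571168, 0.83368488])}
top {'fx': 434.1619077972991, 'fy': 434.1619077972991, 'cx': 273.7214146811952, 'cy': 216.77634532229467, 'position': array([ 0.39149146, -0.00794351,  1.06846139]), 'orientation': array([-0.65945759, -0.06860842,  0.07760793,  0.74457073])}
```

View pics/scene0.png

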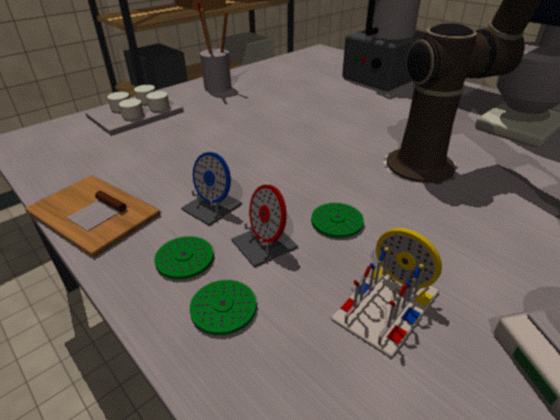

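View pics/top0.png

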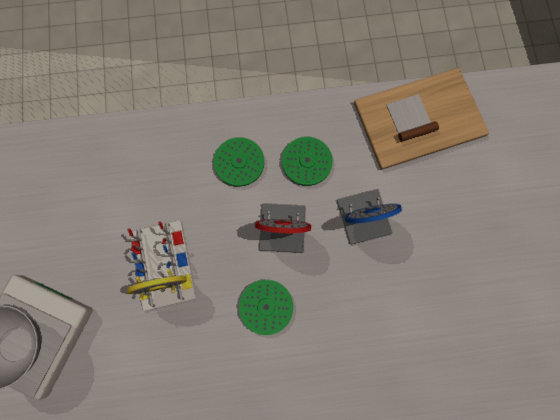

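The scene view shows the red disc in its rest at about (266,213), blue at (211,178) and the rack at (390,300) with the yellow disc at its far end. The top view shows red at (283,227), blue at (373,213), and the rack at (160,265) with its red tips near (130-165,230). Next I convert these to world points.

```bash
cat > h.py <<'E'
import numpy as np,cv2
from scipy.spatial.transform import Rotation as R
def rot(q): return R.from_quat([q[1],q[2],q[3],q[0]])
def cloud(c,d):
    v,u=np.mgrid[:d.shape[0],:d.shape[1]]
    p=np.dstack([(u-c['cx'])/c['fx']*d,-(v-c['cy'])/c['fy']*d,-d])
    return rot(c['orientation']).apply(p.reshape(-1,3)).reshape(p.shape)+c['position']
def proj(c,P):
    p=rot(c['orientation']).inv().apply(np.atleast_2d(P)-c['position'])
    return np.c_[c['cx']+c['fx']*p[:,0]/-p[:,2],c['cy']-c['fy']*p[:,1]/-p[:,2]]
def masks(im):
    h=cv2.cvtColor(im,cv2.COLOR_BGR2HSV);H,S,V=[h[...,i].astype(int) for i in range(3)]
    s=(S>150)&(V>60)
    return dict(red=s&((H<6)|(H>174)),blue=s&(H>105)&(H<130),yellow=s&(H>20)&(H<35),green=s&(H>45)&(H<80))
E
python3 - <<'E'
from plant import *
from h import *
for n in("scene","top"):
    c=calibration(n);z=np.load(f"pics/{n}0.npz");P=cloud(c,z['d']);im=z['im']
    print(n)
    for k,m in masks(im).items():
        m=m&(z['d']>0)
        nn,l,st,ce=cv2.connectedComponentsWithStats(m.astype(np.uint8))
        for i in range(1,nn):
            if st[i,4]<12: continue
            q=P[l==i]; cen=np.median(q,0)
            print(k,ce[i].round(0),st[i,4],cen.round(3),'min',q.min(0).round(3),'max',q.max(0).round(3))
    g=P[(z['d']>0)];
E
python3 - <<'E'
import cv2
im=cv2.imread('pics/scene0.png');cv2.imwrite('pics/s0z.png',cv2.resize(im[210:360,320:460],None,fx=5,fy=4,interpolation=2))
im=cv2.imread('pics/top0.png');cv2.imwrite('pics/t0z.png',cv2.resize(im[200:320,100:240],None,fx=5,fy=5,interpolation=2))
E
```

```text
scene
red [272. 211.] 449 [ 0.572 -0.02   0.111] min [ 0.547 -0.115  0.006] max [0.602 0.015 0.148]
red [264. 213.] 131 [ 0.58  -0.05   0.091] min [ 0.571 -0.076  0.072] max [ 0.589 -0.032  0.107]
red [367. 271.] 32 [0.57  0.221 0.103] min [0.564 0.217 0.095] max [0.576 0.224 0.111]
red [403. 290.] 51 [0.562 0.29  0.102] min [0.47  0.247 0.008] max [0.569 0.294 0.111]
red [348. 305.] 103 [0.589 0.203 0.011] min [ 0.572  0.19  -0.001] max [0.605 0.213 0.014]
red [397. 334.] 195 [0.578 0.307 0.011] min [0.56  0.294 0.008] max [0.594 0.319 0.014]
blue [217. 170.] 207 [ 0.564 -0.228  0.125] min [ 0.55  -0.322  0.036] max [ 0.596 -0.197  0.148]
blue [209. 177.] 86 [ 0.583 -0.258  0.091] min [ 0.577 -0.276  0.072] max [ 0.591 -0.244  0.107]
blue [202. 197.] 28 [ 0.603 -0.273  0.032] min [ 0.599 -0.294  0.028] max [ 0.606 -0.25   0.043]
blue [382. 254.] 32 [0.513 0.214 0.102] min [0.483 0.194 0.066] max [0.522 0.217 0.111]
blue [417. 272.] 39 [0.507 0.284 0.103] min [0.474 0.266 0.059] max [0.513 0.287 0.112]
blue [407. 282.] 13 [0.547 0.288 0.109] min [0.476 0.256 0.036] max [0.55  0.291 0
[... 2411 characters left out ...]
15] min [0.501 0.279 0.01 ] max [0.518 0.31  0.115]
yellow [162. 282.] 441 [0.476 0.215 0.135] min [0.463 0.18  0.008] max [0.501 0.306 0.157]
yellow [158. 287.] 54 [0.467 0.239 0.101] min [0.464 0.224 0.039] max [0.471 0.267 0.111]
yellow [173. 288.] 16 [0.461 0.206 0.106] min [0.454 0.204 0.095] max [0.466 0.209 0.115]
yellow [143. 296.] 35 [0.454 0.287 0.015] min [0.446 0.272 0.009] max [0.46  0.299 0.114]
green [307. 161.] 1528 [ 0.746 -0.136  0.015] min [ 0.684 -0.199  0.008] max [ 0.811 -0.073  0.022]
green [239. 162.] 1513 [0.764 0.036 0.015] min [ 0.703 -0.027  0.005] max [0.829 0.099 0.023]
green [266. 307.] 1795 [0.397 0.011 0.015] min [ 0.334 -0.053  0.009] max [0.459 0.073 0.023]
```

View pics/s0z.png

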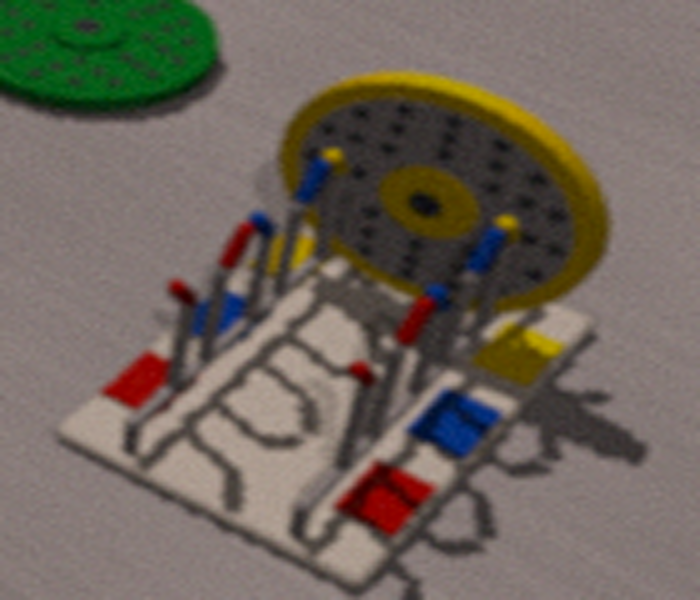

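View pics/t0z.png

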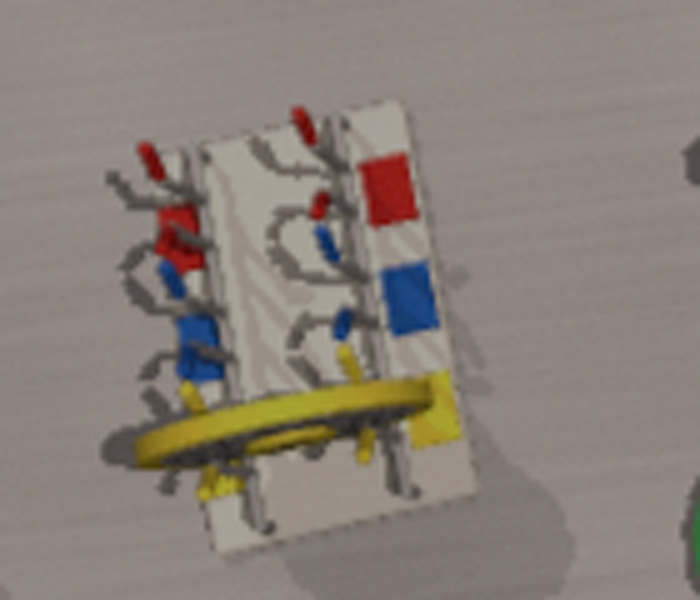

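Run:
```python
from plant import *
from h import *
s=state();print('tool axes cols',rot(s['tcp_rot']).as_matrix().round(3))
for n in("scene","top"):
    c=calibration(n);z=np.load(f"pics/{n}0.npz");P=cloud(c,z['d']);im=z['im'];m=masks(im)
    print(n,'table z',np.median(P[z['d']>0][:,2][np.abs(P[z['d']>0][:,2])<.01]))
    for k,c0 in dict(red=(.572,-.05,.089),blue=(.575,-.258,.089),yellow=(.474,.245,.09)).items():
        D=np.linalg.norm(P-np.array(c0),axis=2)
        mm=(z['d']>0)&(D<.075)&(P[...,2]>.04)
        if 1:
            # plane RANSAC-ish on all pts on disc face (rings + grey)
            q=P[mm]; best=None;rng=np.random.default_rng(0)
            for _ in range(500):
                a=q[rng.choice(len(q),3,replace=False)];nn=np.cross(a[1]-a[0],a[2]-a[0]);L=np.linalg.norm(nn)
                if L<1e-5: continue
                nn/=L;e=np.abs((q-a[0])@nn);cnt=(e<.002).sum()
                if best is None or cnt>best[0]: best=(cnt,nn,a[0])
            cnt,nn,a=best; inl=q[np.abs((q-a)@nn)<.0025];o=inl.mean(0);nn=np.linalg.svd(inl-o)[2][2];nn*=np.sign(nn[0])
            print(k,cnt,len(q),'n',nn.round(3),'yaw',np.degrees(np.arctan2(nn[1],nn[0])).round(1),'tilt',np.degrees(np.arcsin(nn[2])).round(1),'o',o.round(4))
            # rim points: colour mask -> coordinates in plane, far from hub
            r=P[mm&m[k]]; h=r; dd=(h-o)@nn
            print('   dist range of col pts',np.percentile(dd,[2,10,50,90,98]).round(4))
im=cv2.imread('pics/scene0.png');cv2.imwrite('pics/s0r.png',cv2.resize(im[170:275,220:310],None,fx=6,fy=5.5,interpolation=2))
im=cv2.imread('pics/top0.png');cv2.imwrite('pics/t0r.png',cv2.resize(im[190:260,245:325],None,fx=8,fy=8,interpolation=2))
```

```text
tool axes cols [[ 0.949 -0.001  0.316]
 [-0.316 -0.002  0.949]
 [-0.    -1.    -0.002]]
scene table z -0.0012779476788065125
red 1303 1693 n [ 0.923 -0.163  0.348] yaw -10.0 tilt 20.4 o [ 0.5765 -0.0455  0.0932]
   dist range of col pts [-0.0074 -0.0043 -0.0001  0.0037  0.0045]
blue 1085 1496 n [0.929 0.124 0.35 ] yaw 7.6 tilt 20.5 o [ 0.579  -0.2569  0.0922]
   dist range of col pts [-0.0055 -0.0024  0.0002  0.004   0.0052]
yellow 1951 2898 n [0.994 0.11  0.002] yaw 6.3 tilt 0.1 o [0.4782 0.2494 0.1002]
   dist range of col pts [-0.0086 -0.0049 -0.0001  0.0042  0.0194]
top table z 0.00043248129662876167
red 408 659 n [ 0.919 -0.162  0.36 ] yaw -10.0 tilt 21.1 o [ 0.5728 -0.0504  0.1069]
   dist range of col pts [-0.009  -0.0083 -0.0027  0.0025  0.0041]
blue 463 728 n [0.924 0.131 0.359] yaw 8.1 tilt 21.0 o [ 0.577  -0.2568  0.105 ]
   dist range of col pts [-0.0087 -0.0078 -0.0029  0.0025  0.0042]
yellow 322 782 n [ 0.993  0.116 -0.024] yaw 6.6 tilt -1.4 o [0.4705 0.2403 0.1162]
   dist range of col pts [-0.0169 -0.0038  0.0018  0.0082  0.0244]
```

View pics/s0r.png

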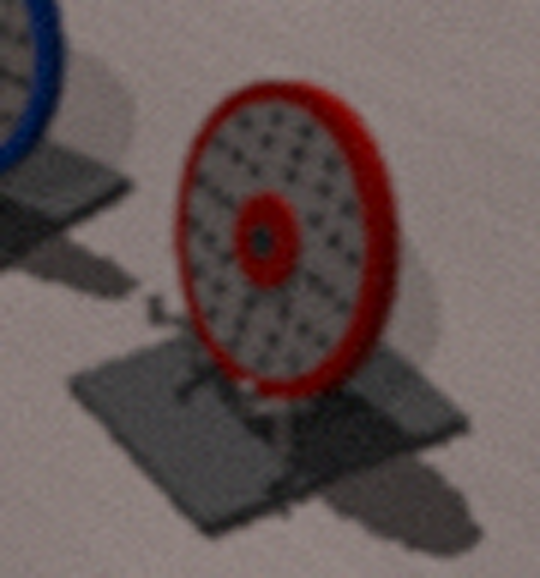

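View pics/t0r.png

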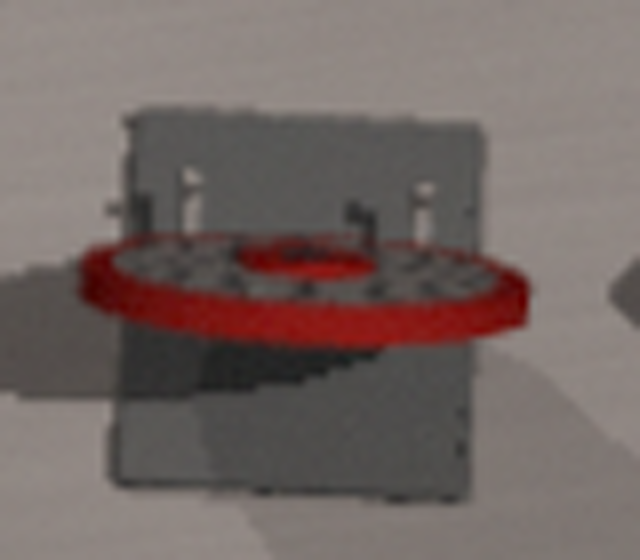

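```bash
cat > plan.py <<'E'
import sys,json
from plant import *
from h import *
# usage: plan.py x y z yawdeg(of tool z) grip [step] 
def plan(tgt,yaw,grip,step=.046,tstep=8.5,n=5):
    s=state();p=np.array(s['tool_pos']);M=rot(s['tcp_rot']).as_matrix()
    yc=np.degrees(np.arctan2(M[1,2],M[0,2]));dy=(yaw-yc+180)%360-180
    rows=[]
    print('t',round(s['t'],2),'pos',p.round(4),'yaw',yc.round(2),'gap',round(s['finger_gap'],4),'F',np.round(s['wrist_force'],1),'dist',(np.array(tgt)-p).round(4),'dyaw',round(dy,2))
    for i in range(n):
        d=np.array(tgt)-p;L=np.linalg.norm(d)
        if L>step:d=d*step/L
        t=np.clip(dy,-tstep,tstep)
        sh=M.T@d
        rows.append([[round(float(v),4) for v in sh],round(float(-t),2),grip])
        p=p+d;M=R.from_euler('z',t,degrees=True).as_matrix()@M;dy-=t
    print(json.dumps(rows))
if __name__=='__main__':
    a=[float(v) for v in sys.argv[1:]]
    plan(a[:3],a[3],a[4],*(a[5:6]))
E
python3 plan.py .56 -.05 .25 -10 .05
```

```text
t 0.1 pos [0.1974 0.5923 0.2522] yaw 71.56 gap 0.0852 F [ 0.6  0.4 -0.4] dist [ 0.3626 -0.6423 -0.0022] dyaw -81.56
[[[0.0341, 0.0002, -0.0308], 8.5, 0.05], [[0.0383, 0.0002, -0.0255], 8.5, 0.05], [[0.0417, 0.0002, -0.0195], 8.5, 0.05], [[0.0441, 0.0002, -0.0132], 8.5, 0.05], [[0.0455, 0.0001, -0.0065], 8.5, 0.05]]
```

>>> {"fn": "servo_tool", "kwargs": {"commands": [[[0.034,0,-0.031],8.5,0.05],[[0.038,0,-0.0255],8.5,0.05],[[0.0415,0,-0.0195],8.5,0.05],[[0.044,0,-0.013],8.5,0.05],[[0.0455,0,-0.0065],8.5,0.05]]}}

```text
t: 0.6
tool_pos: [0.308, 0.389, 0.2488]
tcp_rot: [-0.606, 0.609, -0.362, 0.361]
wrist_force: [1.1, -0.5, 0.7]
finger_gap: 0.05
```

```bash
python3 plan.py .56 -.05 .25 -10 .05
```

```text
t 0.6 pos [0.308  0.389  0.2488] yaw 28.5 gap 0.05 F [ 1.1 -0.5  0.7] dist [ 0.252  -0.439   0.0012] dyaw -38.5
[[[0.046, -0.0001, 0.0011], 8.5, 0.05], [[0.0453, -0.0001, 0.0079], 8.5, 0.05], [[0.0437, -0.0001, 0.0145], 8.5, 0.05], [[0.041, -0.0001, 0.0208], 8.5, 0.05], [[0.0375, -0.0002, 0.0266], 4.5, 0.05]]
```

>>> {"fn": "servo_tool", "kwargs": {"commands": [[[0.046,0,0.001],8.5,0.05],[[0.0455,0,0.008],8.5,0.05],[[0.0435,0,0.0145],8.5,0.05],[[0.041,0,0.021],8.5,0.05],[[0.0375,0,0.0265],4.5,0.05]]}}

```text
t: 1.1
tool_pos: [0.4232, 0.1797, 0.2476]
tcp_rot: [-0.449, 0.453, -0.544, 0.544]
wrist_force: [1.3, -0.0, 0.4]
finger_gap: 0.0499
```

```bash
python3 plan.py .56 -.05 .25 -10 .05
```

```text
t 1.1 pos [0.4232 0.1797 0.2476] yaw -10.66 gap 0.0499 F [ 1.3 -0.   0.4] dist [ 0.1368 -0.2297  0.0024] dyaw 0.66
[[[0.0345, -0.0004, 0.0304], -0.66, 0.05], [[0.0348, -0.0003, 0.03], -0.0, 0.05], [[0.0348, -0.0003, 0.03], -0.0, 0.05], [[0.0348, -0.0003, 0.03], -0.0, 0.05], [[0.0348, -0.0003, 0.03], -0.0, 0.05]]
```

>>> {"fn": "servo_tool", "kwargs": {"commands": [[[0.035,0,0.03],-0.5,0.05],[[0.035,0,0.03],0,0.05],[[0.035,0,0.03],0,0.05],[[0.035,0,0.03],0,0.05],[[0.035,0,0.03],0,0.05]]}}

```text
t: 1.6
tool_pos: [0.5408, -0.0288, 0.2464]
tcp_rot: [0.451, -0.455, 0.543, -0.542]
wrist_force: [-0.0, 0.2, 0.4]
finger_gap: 0.0499
```

```bash
python3 plan.py .56 -.05 .25 -10 .05
```

```text
t 1.6 pos [ 0.5408 -0.0288  0.2464] yaw -10.32 gap 0.0499 F [-0.   0.2  0.4] dist [ 0.0192 -0.0212  0.0036] dyaw 0.32
[[[0.0174, -0.0037, 0.0227], -0.32, 0.05], [[0.0, 0.0, 0.0], -0.0, 0.05], [[0.0, 0.0, 0.0], -0.0, 0.05], [[0.0, 0.0, 0.0], -0.0, 0.05], [[0.0, 0.0, 0.0], -0.0, 0.05]]
```

>>> {"fn": "servo_tool", "kwargs": {"commands": [[[0.017,0.02,0.0225],0,0.05],[[0,0.026,0],0,0.05],[[0,0,0],0,0.05]]}}

```text
t: 1.9
tool_pos: [0.5633, -0.0577, 0.1992]
tcp_rot: [-0.449, 0.452, -0.544, 0.546]
wrist_force: [-1.3, 0.7, -0.1]
finger_gap: 0.05
```

Run:
```python
from plant import *
from h import *
s=state();print(s['t'],s['tool_pos'],s['finger_gap'])
for n in("scene","top"):
    im,d=get_image(n);np.savez(f"pics/{n}1.npz",im=im,d=d)
    c=calibration(n);M=rot(s['tcp_rot']).as_matrix();p=np.array(s['tool_pos'])
    big=cv2.resize(im,None,fx=4,fy=4,interpolation=2)
    for k in ([0,.022,0],[0,.022,.025],[0,.022,-.025],[0,0,0]):
        u,v=proj(c,p+M@np.array(k))[0]; cv2.circle(big,(int(u*4+2),int(v*4+2)),3,(0,255,0),-1)
    u,v=proj(c,(.57,-.05,.14))[0]; u=int(u*4);v=int(v*4)
    cv2.imwrite(f"pics/{n}1.png",big[max(0,v-290):v+290,max(u-390,0):u+390])
```

```text
1.9 [ 0.56325292 -0.05769679  0.1991923 ] 0.050037460197668984
```

View pics/scene1.png

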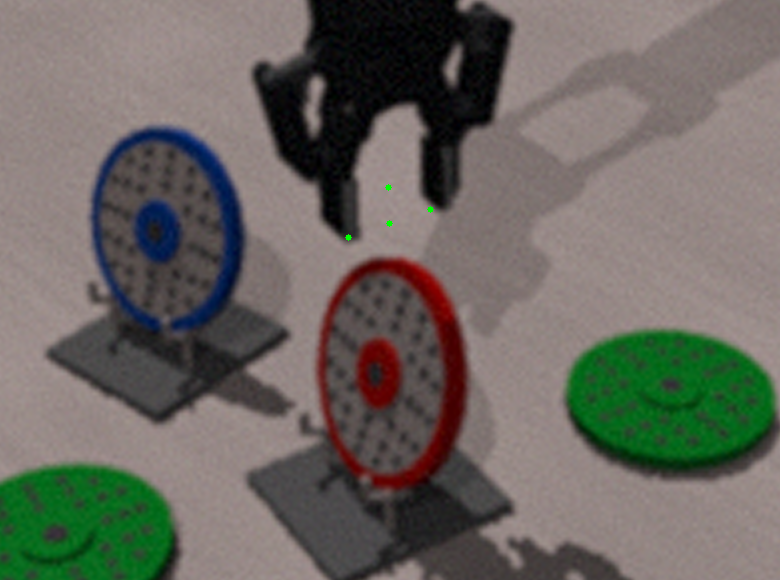

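View pics/top1.png

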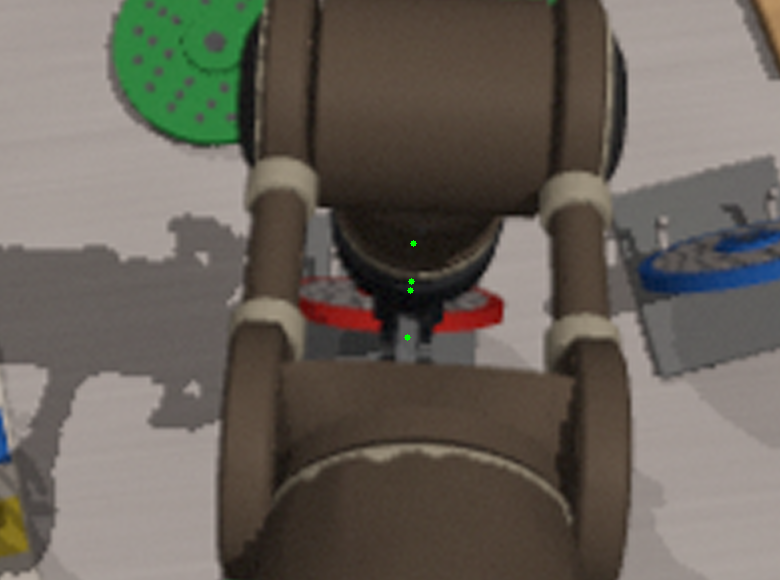

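The scene view shows the open fingers above the red disc, with projected fingertips (348,237) and (431,210) falling on the pads to within about 2 zoomed px. The top view is mostly blocked by the arm. I use the finger depth to correct the scene camera's bias.

Run:
```python
from plant import *
from h import *
s=state();M=rot(s['tcp_rot']).as_matrix();p=np.array(s['tool_pos'])
for n in("scene","top"):
    c=calibration(n);z=np.load(f"pics/{n}1.npz");d=z['d'];P=cloud(c,d)
    L=(P-p)@M
    m=(d>0)&(np.abs(L[...,0])<.03)&(np.abs(L[...,2])<.07)&(L[...,1]<.035)&(L[...,1]>-.012)&(P[...,2]>.165)
    for sg in(1,-1):
        q=L[m&(L[...,2]*sg>0)]
        if len(q)<5: continue
        print(n,sg,len(q),'x',np.percentile(q[:,0],[3,50,97]).round(4),'ymax',np.percentile(q[:,1],97).round(4),'z',np.percentile(q[:,2],[3,50,97]).round(4))
# hub face center
z=np.load("pics/scene1.npz");c=calibration("scene");P=cloud(c,z['d']);mk=masks(z['im'])['red']
nn,l,st,ce=cv2.connectedComponentsWithStats(mk.astype(np.uint8))
for i in range(1,nn):
    if st[i,4]>80 and ce[i][0]<300: print(ce[i],st[i],np.median(P[l==i],0))
C=np.array([.5717,-.0485,.0879]);print('disc C in tool',((C-p)@M).round(4), 'scene')
```

```text
scene 1 129 x [-0.0134 -0.0081  0.0036] ymax 0.022 z [0.0228 0.0296 0.0359]
scene -1 134 x [-0.013  -0.007   0.0089] ymax 0.0217 z [-0.0403 -0.0288 -0.0271]
[272.13276231 212.07922912] [250 185  36  58 467] [ 0.57330915 -0.01883424  0.10936769]
[264.07352941 213.09558824] [259 205  11  17 136] [ 0.58078415 -0.04901699  0.0912659 ]
disc C in tool [-0.0103  0.115   0.0037] scene
```

>>> {"fn": "servo_tool", "kwargs": {"commands": [[[-0.008,0.01,-0.01],0,0.05],[[0,0,0],0,0.05]]}}

```text
t: 2.2
tool_pos: [0.5572, -0.0458, 0.1942]
tcp_rot: [-0.452, 0.451, -0.541, 0.547]
wrist_force: [-1.0, 0.0, -0.0]
finger_gap: 0.0499
```

```bash
cat > rel.py <<'E'
from plant import *
from h import *
s=state();M=rot(s['tcp_rot']).as_matrix();p=np.array(s['tool_pos'])
C=np.array([.56325,-.0577,.1992])+R.from_euler('z',-10,degrees=True).apply([.006,.008,0]);C[2]=.088
a=np.array([np.cos(np.radians(-10)),np.sin(np.radians(-10)),0]);b=np.array([a[1],-a[0],0])
print('t',s['t'].__round__(2),'C',C.round(4),'tool rel C: s',((p-C)@a).round(4),'x',((p-C)@b).round(4),'z',p[2].round(4),'yaw',np.degrees(np.arctan2(M[1,2],M[0,2])).round(2),'gap',s['finger_gap'],'F',np.round(s['wrist_force'],1))
E
python3 rel.py
```

```text
t 2.2 C [ 0.5705 -0.0509  0.088 ] tool rel C: s -0.014 x -0.0027 z 0.1942 yaw -10.65 gap 0.04989595555298529 F [-1.  0. -0.]
```

>>> {"fn": "servo_tool", "kwargs": {"commands": [[[0.002,0.02,-0.002],-0.5,0.05],[[0,0.02,0],0,0.05],[[0,0.011,0],0,0.05],[[0,0,0],0,0.05]]}}

```text
t: 2.6
tool_pos: [0.5568, -0.0441, 0.1466]
tcp_rot: [-0.458, 0.453, -0.535, 0.546]
wrist_force: [-0.7, 0.9, -0.4]
finger_gap: 0.0502
```

```bash
python3 rel.py;  python3 - <<'E'
from plant import *
from h import *
im,d=get_image("scene");np.savez("pics/scene2.npz",im=im,d=d)
cv2.imwrite("pics/scene2.png",cv2.resize(im[120:270,190:340],None,fx=4,fy=4,interpolation=2))
E
```

```text
t 2.6 C [ 0.5705 -0.0509  0.088 ] tool rel C: s -0.0147 x -0.0043 z 0.1466 yaw -9.76 gap 0.050157557397555355 F [-0.7  0.9 -0.4]
```

View pics/scene2.png

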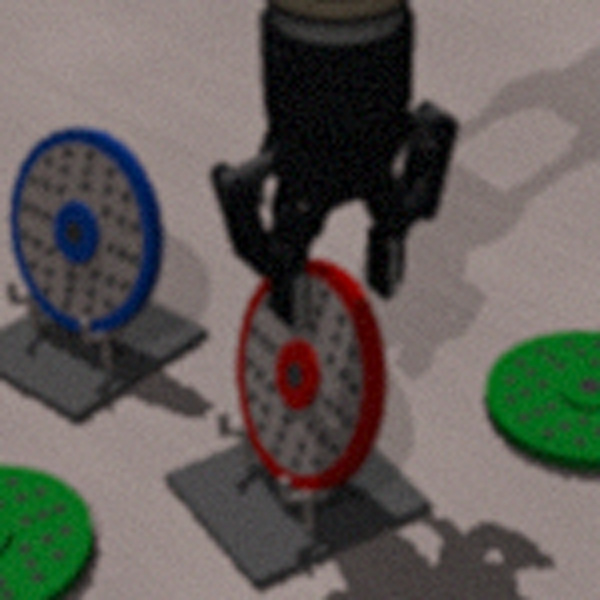

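>>> {"fn": "servo_tool", "kwargs": {"commands": [[[0.002,0.002,0.008],0,0.042],[[0.001,0.002,0.008],0,0.036],[[0,0,0.007],0,0.03],[[0,0,0.006],0,0.026],[[0,0,0.004],0,0.024]]}}

```text
t: 3.15
tool_pos: [0.595, -0.0536, 0.1478]
tcp_rot: [-0.46, 0.451, -0.533, 0.548]
wrist_force: [0.3, 0.7, -0.1]
finger_gap: 0.0242
```

```bash
python3 rel.py;  python3 - <<'E'
from plant import *
from h import *
print(rot(state()['tcp_rot']).as_matrix()[:,1])
im,d=get_image("scene");np.savez("pics/scene3.npz",im=im,d=d)
cv2.imwrite("pics/scene3.png",cv2.resize(im[120:270,190:340],None,fx=4,fy=4,interpolation=2))
E
```

```text
t 3.15 C [ 0.5705 -0.0509  0.088 ] tool rel C: s 0.0246 x -0.0015 z 0.1478 yaw -9.73 gap 0.02421665746360367 F [ 0.3  0.7 -0.1]
[ 0.02402718 -0.00844194 -0.99967566]
```

View pics/scene3.png

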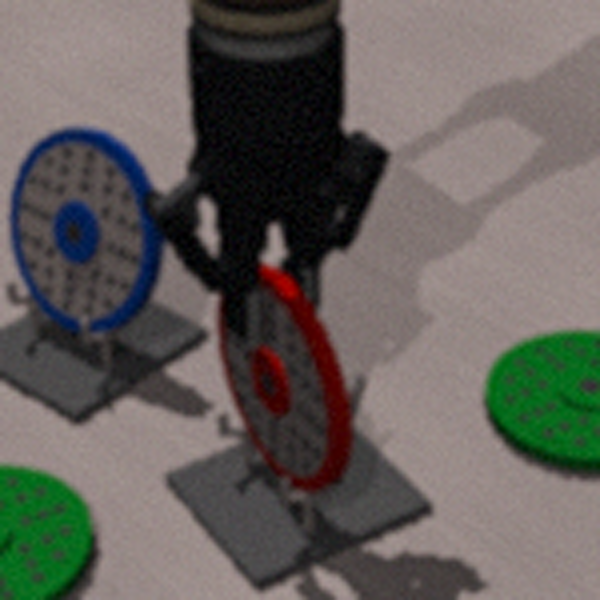

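The disc is now tilted upright, held loosely between the pads, its bottom still in the rest. I close on it.

>>> {"fn": "servo_tool", "kwargs": {"commands": [[[0,-0.004,-0.004],0,0.018],[[0,0,-0.001],0,0.008],[[0,0,0],0,0.0],[[0,0,0],0,0.0],[[0,0,0],0,0.0]]}}

```text
t: 3.7
tool_pos: [0.5898, -0.0528, 0.1526]
tcp_rot: [-0.46, 0.451, -0.533, 0.548]
wrist_force: [0.6, 1.1, 0.0]
finger_gap: 0.0093
```

```bash
python3 rel.py;  cat > fit.py <<'E'
from plant import *
from h import *
import sys
tag=sys.argv[1]; c0=np.array([float(v) for v in sys.argv[2:5]])
s=state();M=rot(s['tcp_rot']).as_matrix();p=np.array(s['tool_pos']);print('tool y',M[:,1].round(3),'z',M[:,2].round(3))
im,d=get_image("scene");np.savez(f"pics/{tag}.npz",im=im,d=d);c=calibration("scene");P=cloud(c,d)
u,v=proj(c,c0)[0].astype(int);u0=np.clip(u-75,0,410);v0=np.clip(v-75,0,270)
cv2.imwrite(f"pics/{tag}.png",cv2.resize(im[v0:v0+150,u0:u0+150],None,fx=4,fy=4,interpolation=2))
mr=masks(im)['red'];D=np.linalg.norm(P-c0,axis=2)
sat=cv2.cvtColor(im,cv2.COLOR_BGR2HSV)[...,2]>45
q=P[(d>0)&(D<.07)&sat&(P[...,2]<p[2]-.03)];best=(0,);rng=np.random.default_rng(0)
for _ in range(800):
    a=q[rng.choice(len(q),3,replace=False)];n=np.cross(a[1]-a[0],a[2]-a[0]);L=np.linalg.norm(n)
    if L<1e-5: continue
    n/=L;k=(np.abs((q-a[0])@n)<.002).sum()
    if k>best[0]: best=(k,n,a[0])
k,n,a=best;inl=q[np.abs((q-a)@n)<.0025];o=inl.mean(0);n=np.linalg.svd(inl-o)[2][2];n*=np.sign(n[0])
print('plane',k,len(q),'n',n.round(3),'yaw',np.degrees(np.arctan2(n[1],n[0])).round(1),'tilt',np.degrees(np.arcsin(n[2])).round(1),'o',o.round(4))
nn,l,st,ce=cv2.connectedComponentsWithStats((mr&(D<.12)).astype(np.uint8))
for i in range(1,nn):
    if st[i,4]>30: 
        h=np.median(P[l==i],0);print('red comp',ce[i].round(1),st[i,4],h.round(4),'zmax',P[l==i][:,2].max().round(4))
E
python3 fit.py scene4 .585 -.05 .09
```

```text
t 3.7 C [ 0.5705 -0.0509  0.088 ] tool rel C: s 0.0193 x -0.0014 z 0.1526 yaw -9.74 gap 0.00927956519839643 F [0.6 1.1 0. ]
tool y [ 0.024 -0.009 -1.   ] z [ 0.985 -0.169  0.025]
plane 622 879 n [ 0.986 -0.168  0.017] yaw -9.7 tilt 1.0 o [ 0.5966 -0.047   0.0783]
red comp [269.6 210.5] 217 [ 0.5991 -0.0064  0.1321] zmax 0.164
red comp [258.1 213.7] 47 [ 0.5994 -0.0474  0.1022] zmax 0.1103
```

View pics/scene4.png

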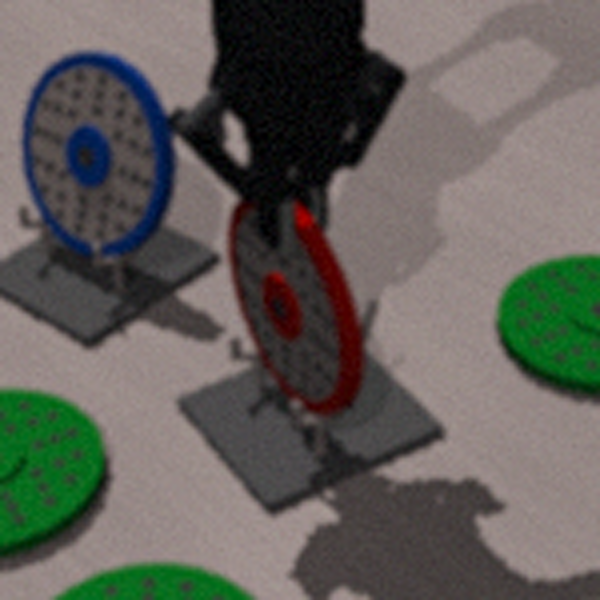

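Gripped at a 9.3 mm gap with the disc upright (tilt 1°). I lift it straight up.

>>> {"fn": "servo_tool", "kwargs": {"commands": [[[0,-0.008,0],0,0.0],[[0,-0.012,0],0,0.0],[[0,-0.02,0],0,0.0],[[0,-0.025,0],0,0.0],[[0,-0.025,0],0,0.0]]}}

```text
t: 4.25
tool_pos: [0.5827, -0.0512, 0.2409]
tcp_rot: [-0.457, 0.454, -0.537, 0.544]
wrist_force: [0.6, -0.4, -2.3]
finger_gap: 0.0089
```

```bash
python3 rel.py; python3 fit.py scene5 .585 -.05 .18
```

```text
t 4.25 C [ 0.5705 -0.0509  0.088 ] tool rel C: s 0.012 x -0.0018 z 0.2409 yaw -9.75 gap 0.008919810897909733 F [ 0.6 -0.4 -2.3]
tool y [ 0.01  -0.006 -1.   ] z [ 0.986 -0.169  0.011]
plane 700 912 n [ 0.986 -0.169 -0.001] yaw -9.7 tilt -0.0 o [ 0.5887 -0.0441  0.167 ]
red comp [271.9 173.1] 231 [ 0.5919 -0.0055  0.2207] zmax 0.2489
red comp [260.  177.2] 48 [ 0.591  -0.0454  0.1916] zmax 0.1993
```

View pics/scene5.png

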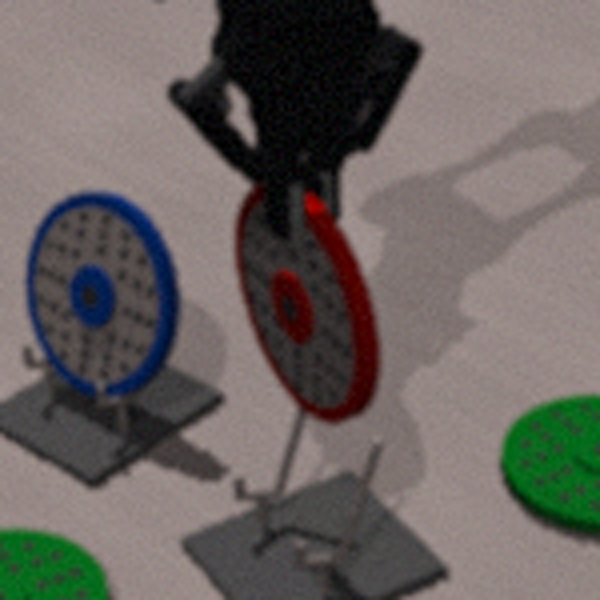

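```bash
python3 plan.py .583 .252 .262 6.4 0.0 .042
```

```text
t 4.3 pos [ 0.5856 -0.0516  0.2463] yaw -9.74 gap 0.0088 F [ 0.1 -0.5  1.6] dist [-0.0026  0.3036  0.0157] dyaw 16.14
[[[-0.0413, -0.0025, -0.0074], -8.5, 0.0], [[-0.0419, -0.0024, -0.0012], -7.64, 0.0], [[-0.0417, -0.0023, 0.0044], -0.0, 0.0], [[-0.0417, -0.0023, 0.0044], -0.0, 0.0], [[-0.0417, -0.0023, 0.0044], -0.0, 0.0]]
```

>>> {"fn": "servo_tool", "kwargs": {"commands": [[[-0.02,-0.006,-0.003],-2,0.0],[[-0.03,-0.006,-0.005],-4,0.0],[[-0.04,-0.004,-0.003],-4,0.0],[[-0.04,0,0.001],-3,0.0],[[-0.04,0,0.003],-3,0.0]]}}

```text
t: 4.8
tool_pos: [0.5877, 0.1185, 0.2658]
tcp_rot: [0.53, -0.523, 0.462, -0.481]
wrist_force: [-0.7, 1.0, -2.0]
finger_gap: 0.0091
```

```bash
python3 plan.py .583 .252 .262 6.4 0.0 .042
```

```text
t 4.8 pos [0.5877 0.1185 0.2658] yaw 6.32 gap 0.0091 F [-0.7  1.  -2. ] dist [-0.0047  0.1335 -0.0038] dyaw 0.08
[[[-0.0419, 0.0007, 0.0031], -0.08, 0.0], [[-0.0419, 0.0007, 0.0032], -0.0, 0.0], [[-0.0419, 0.0007, 0.0032], -0.0, 0.0], [[-0.0076, 0.0001, 0.0006], -0.0, 0.0], [[0.0, 0.0, 0.0], -0.0, 0.0]]
```

>>> {"fn": "servo_tool", "kwargs": {"commands": [[[-0.04,0,0.003],0,0.0],[[-0.038,0,0.003],0,0.0],[[-0.03,0,0.002],0,0.0],[[-0.015,0,0.001],0,0.0],[[0,0,0],0,0.0]]}}

```text
t: 5.3
tool_pos: [0.5809, 0.2516, 0.2641]
tcp_rot: [0.533, -0.524, 0.461, -0.479]
wrist_force: [0.0, -0.9, -1.9]
finger_gap: 0.0087
```

```bash
cat > rel2.py <<'E'
from plant import *
from h import *
s=state();M=rot(s['tcp_rot']).as_matrix();p=np.array(s['tool_pos'])
th=np.radians(6.4);a=np.array([np.cos(th),np.sin(th)]);b=np.array([-a[1],a[0]])
print('t',round(s['t'],2),'tool a',(p[:2]@a).round(4),'(bay .608) b',(p[:2]@b).round(4),'(bay .1905) z',p[2].round(4),'yaw',np.degrees(np.arctan2(M[1,2],M[0,2])).round(2),'tooly',M[:,1].round(3),'gap',round(s['finger_gap'],4),'F',np.round(s['wrist_force'],1),'M',np.round(s['moment'],2))
E
python3 rel2.py; python3 fit.py scene6 .583 .257 .2
python3 - <<'E'
from plant import *
from h import *
im,d=get_image("top");np.savez("pics/top6.npz",im=im,d=d)
cv2.imwrite("pics/top6.png",cv2.resize(im[180:330,80:240],None,fx=4,fy=4,interpolation=2))
E
```

```text
t 5.3 tool a 0.6054 (bay .608) b 0.1853 (bay .1905) z 0.2641 yaw 6.71 tooly [ 0.028 -0.009 -1.   ] gap 0.0087 F [ 0.  -0.9 -1.9] M [-0.04  0.08 -0.  ]
tool y [ 0.028 -0.009 -1.   ] z [0.993 0.117 0.026]
plane 2324 2728 n [0.993 0.116 0.017] yaw 6.6 tilt 1.0 o [0.5872 0.2559 0.1917]
red comp [361.5 216.2] 150 [0.5923 0.2015 0.2366] zmax 0.291
red comp [413.9 234. ] 346 [0.5805 0.2953 0.2462] zmax 0.2695
red comp [383.6 242. ] 221 [0.5907 0.2535 0.2084] zmax 0.2225
red comp [369.  267.9] 69 [0.5878 0.2235 0.1409] zmax 0.1504
red comp [404.3 272.1] 99 [0.5828 0.2962 0.164 ] zmax 0.189
red comp [402.7 290. ] 44 [0.5622 0.2906 0.1038] zmax 0.1122
```

View pics/scene6.png

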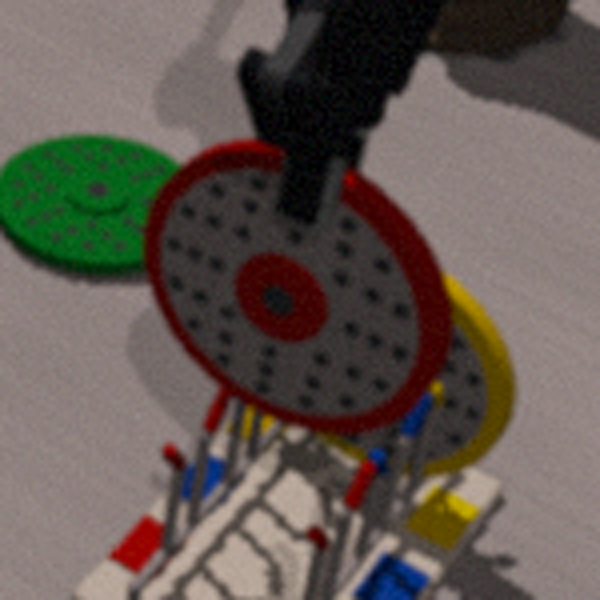

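View pics/top6.png

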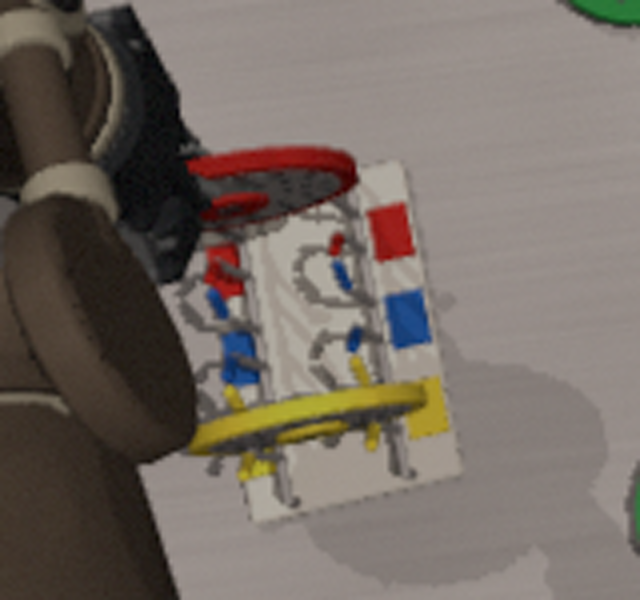

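```bash
python3 plan.py .5815 .2562 .222 6.4 0.0 .012
```

```text
t 5.4 pos [0.5812 0.2493 0.264 ] yaw 6.59 gap 0.0088 F [-0.6 -0.4 -2.2] dist [ 0.0003  0.0069 -0.042 ] dyaw -0.19
[[[-0.0021, 0.0118, 0.0], 0.19, 0.0], [[-0.0021, 0.0118, 0.0], -0.0, 0.0], [[-0.0021, 0.0118, 0.0], -0.0, 0.0], [[-0.0011, 0.0064, 0.0], -0.0, 0.0], [[0.0, 0.0, 0.0], -0.0, 0.0]]
```

>>> {"fn": "servo_tool", "kwargs": {"commands": [[[-0.002,0.01,0],0,0.0],[[-0.002,0.012,0],0,0.0],[[-0.001,0.012,0],0,0.0],[[0,0.006,0],0,0.0],[[0,0,0],0,0.0]]}}

```text
t: 5.9
tool_pos: [0.582, 0.2477, 0.219]
tcp_rot: [0.528, -0.524, 0.463, -0.482]
wrist_force: [-0.3, 0.0, -2.7]
finger_gap: 0.0089
```

```bash
python3 rel2.py; python3 fit.py scene7 .583 .257 .165;python3 rel2.py
```

```text
t 5.9 tool a 0.606 (bay .608) b 0.1813 (bay .1905) z 0.219 yaw 6.2 tooly [ 0.024 -0.013 -1.   ] gap 0.0089 F [-0.3  0.  -2.7] M [-0.    0.03  0.02]
tool y [ 0.024 -0.013 -1.   ] z [0.994 0.108 0.023]
plane 1837 2209 n [0.994 0.11  0.015] yaw 6.3 tilt 0.9 o [0.5877 0.2554 0.1489]
red comp [353.4 241.5] 154 [0.5937 0.1966 0.1786] zmax 0.217
red comp [405.9 256.5] 377 [0.5816 0.2921 0.1994] zmax 0.2251
red comp [376.9 261.7] 225 [0.5917 0.2493 0.1628] zmax 0.177
red comp [369.3 283.8] 63 [0.5894 0.2426 0.0995] zmax 0.1116
red comp [398.6 291. ] 75 [0.5835 0.2939 0.1176] zmax 0.1413
t 5.95 tool a 0.6061 (bay .608) b 0.1813 (bay .1905) z 0.2193 yaw 6.21 tooly [ 0.025 -0.013 -1.   ] gap 0.0089 F [-1.1  0.2 -2.5] M [ 0.    0.02 -0.03]
```

View pics/scene7.png

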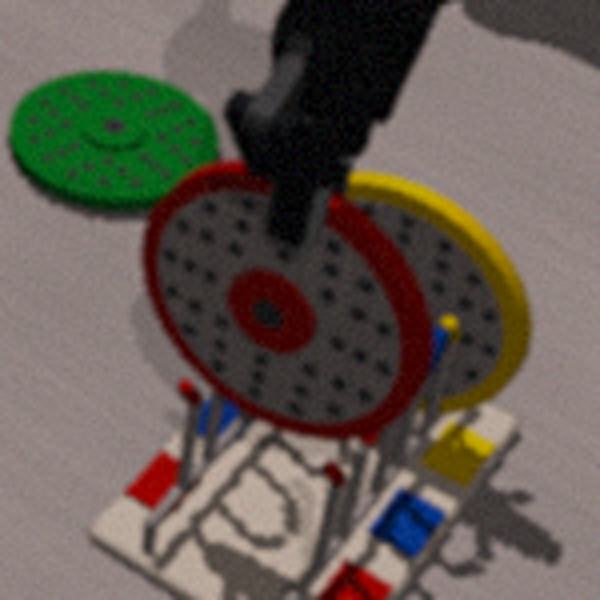

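>>> {"fn": "servo_tool", "kwargs": {"commands": [[[-0.005,0,0],0,0.0],[[-0.005,0,0],0,0.0],[[0,0,0],0,0.0]]}}

```text
t: 6.25
tool_pos: [0.5817, 0.2585, 0.22]
tcp_rot: [0.529, -0.523, 0.463, -0.482]
wrist_force: [-0.7, 0.4, -2.5]
finger_gap: 0.0087
```

```bash
python3 rel2.py; python3 fit.py scene8 .583 .257 .165;python3 rel2.py
```

```text
t 6.25 tool a 0.6069 (bay .608) b 0.1921 (bay .1905) z 0.22 yaw 6.17 tooly [ 0.026 -0.012 -1.   ] gap 0.0087 F [-0.7  0.4 -2.5] M [ 0.04  0.01 -0.  ]
tool y [ 0.026 -0.012 -1.   ] z [0.994 0.107 0.025]
plane 2031 2410 n [0.994 0.107 0.015] yaw 6.1 tilt 0.9 o [0.588  0.2621 0.149 ]
red comp [360.7 237. ] 113 [0.5926 0.2081 0.1942] zmax 0.2186
red comp [410.7 264.9] 461 [0.5818 0.3032 0.1946] zmax 0.2262
red comp [382.4 264.4] 199 [0.5917 0.2595 0.1643] zmax 0.1783
red comp [360.3 274.6] 43 [0.5924 0.2211 0.1107] zmax 0.1272
t 6.3 tool a 0.6069 (bay .608) b 0.1919 (bay .1905) z 0.2201 yaw 6.17 tooly [ 0.026 -0.013 -1.   ] gap 0.0092 F [ 0.6 -0.1 -1.4] M [0.   0.   0.01]
```

>>> {"fn": "servo_tool", "kwargs": {"commands": [[[0,0.01,0],0,0.0],[[0,0.01,0],0,0.0],[[0,0,0],0,0.0]]}}

```text
t: 6.6
tool_pos: [0.582, 0.2584, 0.1993]
tcp_rot: [0.529, -0.523, 0.462, -0.482]
wrist_force: [0.1, -0.2, -2.7]
finger_gap: 0.0087
```

```bash
python3 rel2.py
```

```text
t 6.6 tool a 0.6072 (bay .608) b 0.192 (bay .1905) z 0.1993 yaw 6.23 tooly [ 0.027 -0.013 -1.   ] gap 0.0087 F [ 0.1 -0.2 -2.7] M [ 0.02  0.02 -0.05]
```

Tracking is clean, so I continue down.

>>> {"fn": "servo_tool", "kwargs": {"commands": [[[0,0.01,0],0,0.0],[[0,0.01,0],0,0.0],[[0,0.01,0],0,0.0],[[0,0,0],0,0.0]]}}

```text
t: 7.0
tool_pos: [0.582, 0.2575, 0.1652]
tcp_rot: [0.528, -0.524, 0.463, -0.482]
wrist_force: [0.3, 0.7, -2.2]
finger_gap: 0.009
```

```bash
python3 rel2.py; python3 fit.py scene9 .583 .257 .115
```

```text
t 7.0 tool a 0.6071 (bay .608) b 0.191 (bay .1905) z 0.1652 yaw 6.21 tooly [ 0.024 -0.014 -1.   ] gap 0.009 F [ 0.3  0.7 -2.2] M [ 0.04  0.07 -0.01]
tool y [ 0.024 -0.014 -1.   ] z [0.994 0.108 0.022]
plane 1568 2030 n [0.994 0.107 0.015] yaw 6.1 tilt 0.8 o [0.588  0.261  0.0976]
red comp [354.3 265.4] 143 [0.5933 0.2044 0.1256] zmax 0.1621
red comp [404.5 287.2] 405 [0.5819 0.3029 0.1423] zmax 0.1735
red comp [377.4 287.3] 206 [0.5915 0.2597 0.1093] zmax 0.1234
red comp [348.1 305.1] 84 [0.5897 0.204  0.0114] zmax 0.0136
red comp [373.4 309.3] 57 [0.5888 0.2591 0.046 ] zmax 0.0527
red comp [395.9 333.8] 179 [0.5782 0.3054 0.0113] zmax 0.014
```

View pics/scene9.png

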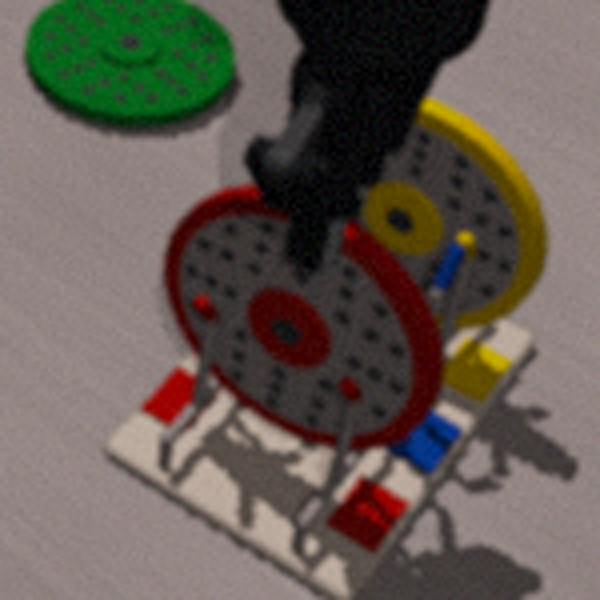

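The disc now sits between the red-tipped tines, about 18 mm above home. I continue slowly, watching the force.

>>> {"fn": "servo_tool", "kwargs": {"commands": [[[0,0.007,0],0,0.0],[[0,0.006,0],0,0.0],[[0,0.002,0],0,0.0]]}}

```text
t: 7.35
tool_pos: [0.5835, 0.2577, 0.1509]
tcp_rot: [0.529, -0.523, 0.462, -0.482]
wrist_force: [-1.5, 0.8, -1.1]
finger_gap: 0.009
```

```bash
python3 rel2.py; python3 fit.py scene10 .583 .257 .1
```

```text
t 7.35 tool a 0.6086 (bay .608) b 0.1911 (bay .1905) z 0.1509 yaw 6.21 tooly [ 0.027 -0.013 -1.   ] gap 0.009 F [-1.5  0.8 -1.1] M [-0.05  0.17  0.02]
tool y [ 0.027 -0.013 -1.   ] z [0.994 0.108 0.025]
plane 1496 1994 n [0.994 0.106 0.017] yaw 6.1 tilt 1.0 o [0.5897 0.2614 0.0829]
red comp [351.1 285.7] 255 [0.594  0.2044 0.0645] zmax 0.1987
red comp [400.4 306.8] 602 [0.5831 0.3049 0.1019] zmax 0.1618
red comp [375.8 293.7] 196 [0.5934 0.26   0.0942] zmax 0.1095
red comp [372.3 315.5] 55 [0.5903 0.2591 0.0309] zmax 0.0379
```

>>> {"fn": "servo_tool", "kwargs": {"commands": [[[0,0.001,-0.0015],0,0.0],[[0,0.0015,0],0,0.0],[[0,0.001,0],0,0.0]]}}

```text
t: 7.7
tool_pos: [0.5835, 0.2584, 0.1499]
tcp_rot: [0.53, -0.522, 0.462, -0.483]
wrist_force: [-1.4, -0.5, 3.8]
finger_gap: 0.009
```

```bash
python3 rel2.py; python3 fit.py scene11 .583 .257 .1
```

```text
t 7.7 tool a 0.6087 (bay .608) b 0.1917 (bay .1905) z 0.1499 yaw 6.21 tooly [ 0.03  -0.011 -0.999] gap 0.009 F [-1.4 -0.5  3.8] M [-0.22  0.61  0.06]
tool y [ 0.03  -0.011 -0.999] z [0.994 0.108 0.028]
plane 1486 1989 n [0.994 0.107 0.017] yaw 6.1 tilt 1.0 o [0.5897 0.262  0.0822]
red comp [354.9 268. ] 120 [0.5944 0.2074 0.1235] zmax 0.1997
red comp [400.5 307.5] 603 [0.5832 0.3051 0.0992] zmax 0.1602
red comp [376.  293.9] 193 [0.5932 0.2601 0.0941] zmax 0.1081
red comp [348.1 303.6] 119 [0.5921 0.2042 0.0114] zmax 0.0567
red comp [371.3 315.1] 58 [0.5909 0.2586 0.0307] zmax 0.0387
```

View pics/scene11.png

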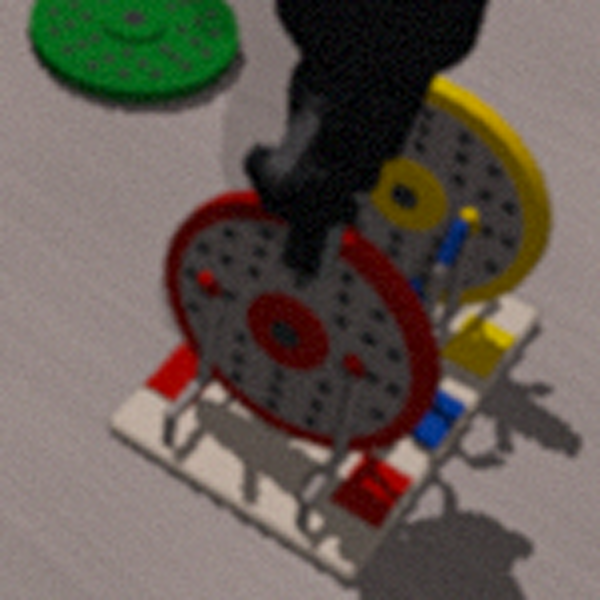

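Run:
```python
from plant import *
from h import *
c=calibration("scene");z=np.load("pics/scene11.npz");P=cloud(c,z['d']);m=masks(z['im'])
a=np.array([.9938,.1115,0])
# lowest rim point, compare yellow (initial) and red
z0=np.load("pics/scene0.npz");P0=cloud(c,z0['d']);m0=masks(z0['im'])
for nm,PP,mm,cc in(("yellow",P0,m0['yellow'],(.4745,.246,.09)),("red",P,m['red'],(.5843,.2591,.093))):
    D=np.linalg.norm(PP-np.array(cc),axis=2);q=PP[mm&(D<.075)]
    s=(q-cc)@a; f=q[(s>.002)&(s<.008)]
    for g in(f,):
        b=g@np.array([-.1115,.9938,0]);A=np.c_[2*b,2*g[:,2],np.ones(len(b))];r=(b-b.mean())
        k=np.hypot(b-np.dot(cc,[-.1115,.9938,0]),g[:,2]-cc[2])>.05
        x=np.linalg.lstsq(A[k],(b**2+g[:,2]**2)[k],rcond=None)[0]
        print(nm,k.sum(),'circle b,z',x[:2].round(4),'R',np.sqrt(x[2]+x[0]**2+x[1]**2).round(4))
```

```text
yellow 554 circle b,z [0.1904 0.0889] R 0.0602
red 468 circle b,z [0.1902 0.0894] R 0.0608
```

The circle fits agree: red centre (b 0.1902, z 0.0894) against yellow home (0.1904, 0.0889), with about 6 N upward contact. The disc is on the rails, so I release gently.

>>> {"fn": "servo_tool", "kwargs": {"commands": [[[0,0,0],0,0.011],[[0,0,0],0,0.014],[[0,0,0],0,0.018],[[0,0,0],0,0.024],[[0,0,0],0,0.03]]}}

```text
t: 8.25
tool_pos: [0.585, 0.2585, 0.1502]
tcp_rot: [0.532, -0.521, 0.461, -0.484]
wrist_force: [-0.3, -0.3, -0.9]
finger_gap: 0.0297
```

```bash
python3 rel2.py; python3 fit.py scene12 .583 .257 .1
```

```text
t 8.25 tool a 0.6101 (bay .608) b 0.1917 (bay .1905) z 0.1502 yaw 6.21 tooly [ 0.034 -0.01  -0.999] gap 0.0297 F [-0.3 -0.3 -0.9] M [ 0.04 -0.   -0.03]
tool y [ 0.034 -0.01  -0.999] z [0.994 0.108 0.033]
plane 1407 1908 n [0.994 0.111 0.015] yaw 6.4 tilt 0.9 o [0.5898 0.2622 0.0811]
red comp [350.3 287.2] 246 [0.5948 0.2042 0.0576] zmax 0.1429
red comp [400.2 305.9] 634 [0.5831 0.3046 0.1048] zmax 0.1777
red comp [375.9 294.3] 196 [0.5935 0.26   0.0935] zmax 0.1078
red comp [371.2 315.1] 61 [0.5909 0.2571 0.0305] zmax 0.038
```

View pics/scene12.png

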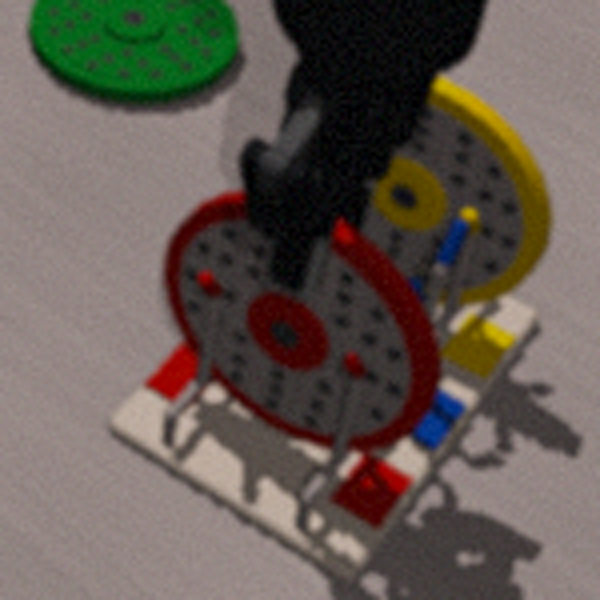

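The disc stayed put as the fingers opened (gap 30 mm, wrist force about 0). I retreat upwards.

>>> {"fn": "servo_tool", "kwargs": {"commands": [[[0,-0.01,0],0,0.03],[[0,-0.02,0],0,0.03],[[0,-0.03,0],0,0.03],[[0,-0.04,0],0,0.03],[[0,-0.03,0],0,0.03]]}}

```text
t: 8.8
tool_pos: [0.5769, 0.2584, 0.2791]
tcp_rot: [0.527, -0.525, 0.463, -0.481]
wrist_force: [0.2, 0.9, 0.5]
finger_gap: 0.03
```

```bash
python3 rel2.py; python3 fit.py scene13 .583 .257 .1
python3 - <<'E'
from plant import *
from h import *
c=calibration("scene");z=np.load("pics/scene13.npz");P=cloud(c,z['d']);m=masks(z['im'])
for k,c0 in dict(red=(.584,.259,.09),blue=(.575,-.258,.089),yellow=(.474,.245,.09)).items():
    zs=[np.load("pics/scene0.npz"),z]
    for w in zs:
        PP=cloud(c,w['d']);q=PP[masks(w['im'])[k]&(np.linalg.norm(PP-np.array(c0),axis=2)<.03)]
        print(k,len(q),np.median(q,0).round(4) if len(q) else '')
print(proj(c,(.584,.259,.09)))
E
```

```text
t 8.8 tool a 0.6021 (bay .608) b 0.1925 (bay .1905) z 0.2791 yaw 6.19 tooly [ 0.021 -0.015 -1.   ] gap 0.03 F [0.2 0.9 0.5] M [ 0.03 -0.02 -0.02]
tool y [ 0.021 -0.015 -1.   ] z [0.994 0.108 0.02 ]
plane 2050 2773 n [0.994 0.111 0.019] yaw 6.4 tilt 1.1 o [0.5894 0.2618 0.0989]
red comp [390.8 294.2] 805 [0.5838 0.2966 0.1265] zmax 0.1542
red comp [376.3 294. ] 153 [0.5935 0.2612 0.0938] zmax 0.1077
red comp [347.8 304.4] 109 [0.5907 0.2035 0.0111] zmax 0.0453
red 0 
red 161 [0.5934 0.2618 0.094 ]
blue 86 [ 0.5831 -0.2582  0.0909]
blue 99 [ 0.5843 -0.2575  0.0908]
yellow 235 [0.4819 0.2476 0.0915]
yellow 240 [0.4819 0.2475 0.0915]
[[378.89698895 291.90215353]]
```

View pics/scene13.png

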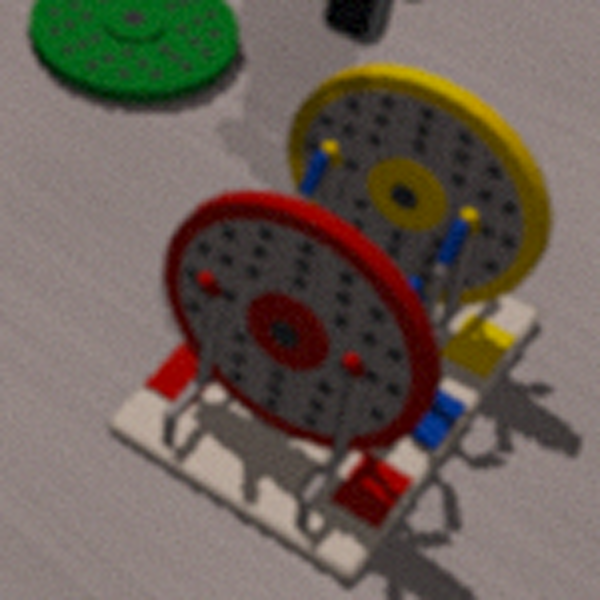

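Run:
```python
from plant import *
print(job_done())
```

```text
the job is handed in; nothing more can be done
None
```

The red disc is standing upright in the red-tipped bay, down on the rails and let go, and I handed the job in at about 8.9 s of the 37 s allowed. `job_done()` gave no verdict, so the result rests on my own checks.

**How it was done:** The tool could only turn about its own vertical axis. I used the open fingers to tip the leaning disc upright in its rest, then pinched the top of its rim. I lifted it, carried it to the rack, and lowered it between the tines in small steps until about 6 N of upward force showed contact with the rails. Then I opened the fingers and backed straight up.

**Last checks (scene camera):**

| Check | Measured | Needed |
|---|---|---|
| Spacing from yellow disc along the rack | about 112 mm (110 nominal) | centre within 12 mm of home |
| Height of rim top | 154 mm, same as yellow | on the rails |
| Disc axis against the rack's axis | yaw 6.4° for both, tilt about 1° | within 12° |
| Blue disc shift | about 1.5 mm | under 20 mm |
| Yellow disc shift | about 0.1 mm | under 20 mm |

The red disc did not move between the release and retreat pictures, and the tool ended about 100 mm clear above the rack.

**Disagreements:**
- **Cameras:** the two differed by about 4–8 mm in the horizontal plane, so I used the scene camera alone for the relative measurements.
- **Red hub height:** it read 2–3 mm higher than yellow's, while the circle fit (taken just before release) and the rim top put them within 0.5 mm of each other.
- **Tool tilt:** it drifted 1–2° during the moves, with no visible effect.

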